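# Find the full coffee tin by feel and hold it up

### The job

Three identical closed coffee tins stand on the worktop: one is still full, the other two have been started, and only their weight tells them apart. Heft them to find the heaviest, set the two lighter ones upright and right down into wells of the wooden tin block, and finish with the heaviest in the gripper, held up still and upright about 20 cm above the worktop (do not put it down or let go at the end). Do not tip a tin over, and leave the mug, the plastic tub and the teaspoon where they are.

Things in the scene. Friction and masses are not known exactly. Their poses are not given: they have to be found in the camera images.
- tin_a: one of three closed round tins that look exactly alike: white enamelled body with a flush copper-coloured lid, which stays on, 64 mm diameter, 112 mm tall; origin at the centre of its underside, z up along its axis. Which one is full changes with each start, whatever its name and place: the full tin weighs between 0.45 and 0.53 kg, a started one between 0.15 and 0.25 kg. The contents may shift inside by 3 mm.
- tin_b: one of three closed round tins that look exactly alike: white enamelled body with a flush copper-coloured lid, which stays on, 64 mm diameter, 112 mm tall; origin at the centre of its underside, z up along its axis. Which one is full changes with each start, whatever its name and place: the full tin weighs between 0.45 and 0.53 kg, a started one between 0.15 and 0.25 kg. The contents may shift inside by 3 mm.
- tin_c: one of three closed round tins that look exactly alike: white enamelled body with a flush copper-coloured lid, which stays on, 64 mm diameter, 112 mm tall; origin at the centre of its underside, z up along its axis. Which one is full changes with each start, whatever its name and place: the full tin weighs between 0.45 and 0.53 kg, a started one between 0.15 and 0.25 kg. The contents may shift inside by 3 mm.
- tin_block: pale oak block, 108 x 328 x 42 mm overall, fixed, with three empty round wells in a row along its y axis; origin at the centre of its underside. Each well is 70 mm wide (3 mm of play round a tin), chamfered 4 mm at its mouth 42 mm above the worktop, and 30 mm deep: its floor is 12 mm above the worktop and a seated tin stands 82 mm out. Any tin fits any well
- base_board: the darker board under the block, 108 x 328 x 9 mm, whose top, 12 mm above the worktop, is the floor of all three wells; fixed to the block, same origin and axes as the block
- coffee_maker: black coffee maker with a glass jug, fixed, about 270 mm deep (x), 210 mm wide (y) and 345 mm tall, behind the mug, to the left of the tins and block: keep the arm and gripper clear of it. Origin at the centre of its underside, so its front stands about 140 mm nearer the robot
- well_a (a point): centre of the floor of the well at y = -105 mm of the block, 12 mm above the worktop
- well_b (a point): centre of the floor of the middle well, 12 mm above the worktop
- well_c (a point): centre of the floor of the well at y = +105 mm of the block, 12 mm above the worktop
- mug: cream china mug with a thin red line below the rim, 83 x 117 x 94 mm, bystander; origin at the centre of its underside (handle included)
- tub: frosted pale plastic food tub with a closed lid, 68 x 136 x 120 mm, bystander; origin at the centre of its underside, long side along its y axis
- teaspoon: steel teaspoon lying flat, 130 x 26 x 11 mm, bystander; origin under its middle, its length along its x axis
Not all that is in view belongs to the job. Leave any blue or purple look-alike of the tin_c alone. What is shaped like the tin_a but purple is not meant.

How it is judged:
By the outcome, as a careful person would: the job done as asked, in the order asked, and still so for the second after the job is handed in, while the arm keeps its last pose, push and grip.
It also fails if it takes over 67 s, if anything falls off the work surface, if the arm or the gripper's body presses on something with over 40 N, if the wrist force passes 120 N, or if a joint passes its speed limit or range.

### The arm

A 6-joint arm with a two-finger parallel gripper is mounted at the origin on a cart in front of the work surface, level with it; the furniture and walls round the work are solid. World frame = base frame: x ahead of the robot, y to its left, z up, the work surface at z = 0. Lengths are in m, angles in rad, forces in N, time in s.
With the tool pointing down it reaches from about 0.225 to 0.875 m from the base axis. Payload 3.4 kg.
Tool frame: the origin (TCP) lies at the very end of the fingers, on their centre line; the grasp point (between the pads) lies 19 mm behind it (grasp_offset is the distance from the TCP to the grasp point, in m); y points along the fingers, z is the direction in which the jaws open and shut, and the axes are right-handed (so a half turn about y gives the same grasp; the last joint's range is limited). The gripper opens to 85 mm and grips with 20 to 120 N. Pads are 22 mm wide; open, the fingers measure 114 mm over their backs; the gripper's body (76 mm by 85 mm) begins 54 mm behind the grasp point. The pads swing forward as they close: fully open they stand 13 mm farther back than shut.
Start: joints at [0.995, 0.276, 1.505, -0, 1.361, -0.121], TCP at [0.253, 0.517, 0.231] pointing down, gripper open.
Joint ranges: [-2.89, 2.89], [-0.75, 2.08], [0.22, 2.7], [-1.18, 4.32], [0.11, 2.71], [-2.7, 2.7]. Speed limits (rad/s): [2.57, 2.57, 3.14, 3.14, 3.14, 3.14].

### API

Orientations are given as a unit quaternion [w, x, y, z].
In Python, from rig import get_state, get_image, sign_off, grasp_offset gives the robot as it stands.
- The arm moves only by the shell command python3 -m jog 'ROWS' [FORCE]. ROWS is JSON, one flat list of numbers, 7 for each row, row after row: the closure in counts, from 0 (fully open) to 255 (shut), then the shift along the tool's x, y, z in cm, then the turn, a rotation vector about the tool's x, y, z in units of 8 degrees (1.0 is 8 degrees). In form: [jaw, tx, ty, tz, rx, ry, rz, jaw, tx, ty, tz, rx, ry, rz, ...]. A call has 1 to 12 rows; each row is the pose to reach, as a shift and turn from the pose commanded when the call began, along the tool's axes at that moment; what a row does not reach only later rows make up. A row lasts 1/8 s, in which the tool goes at most 62.5 mm and 10.7 degrees, less where a joint would pass 70% of its speed; a pose out of reach is approached as far as the arm can. A call with a gripper value outside its range is refused whole. The fingers move at their own pace and stop on an object; FORCE is the grip in N (left out, the last holds). Time passes only in rows, so rows that repeat a pose let the fingers close. It gives the time, the measured TCP pose, the force and the opening at its end, in the units of the state.
- get_state(): the state, without advancing time (a new reading comes with each control period).
- get_image(name): name is "side" or "top"; returns a dict with "color" (384x512x3 uint8, blue, green, red), "mtx" (3x3 intrinsics, pixels), "R" (3x3) and "t" (3): a world point X has camera coordinates R X + t. Camera axes: x right, y down, z forward; pixel columns grow to the right and rows downward; lengths in m; the calibration is good to about 2 mm. A picture is of the moment at which its call begins. There is no depth.
- sign_off(): hands the job in, once; it reports no verdict.
The state is a dict: "clock": time; "qpos": joint angles; "qd": joint speeds; "effort": joint torques, N m; "position": TCP position; "ee_rot": TCP orientation; "contact_force": force on the tool from outside, world axes, zero at the start; "moment": the same for the moment, N m; "width": finger opening in m.
Only numpy, scipy, OpenCV 4.12 (cv2) and the standard library are available. Lean on these libraries where they do the work, as an engineer would, in place of code of your own. Each camera call takes 0.05 s, during which the arm holds its last target.

## Working session

There is one attempt and no reset: what is moved stays moved. The work goes in short steps, Python scripts to look and compute and a shell command to move; the robot and the scene stay as the last step left them, time stands still between calls to the robot, and variables do not carry over. Pictures are saved under pics/ and viewed, and the job is handed in when it is done.

```bash
ls -la; mkdir -p pics; python3 - <<'E'
from rig import get_state,get_image,grasp_offset
import cv2,numpy as np
print(get_state(),grasp_offset)
for n in("side","top"):
    d=get_image(n); cv2.imwrite(f"pics/{n}0.png",d["color"]); np.savez(f"{n}0.npz",**d); print(n,d["mtx"],d["R"],d["t"])
E
```

```text
total 12
drwxr-xr-x  3 agent agent 4096 Dec  6 03:51 .
drwxr-xr-x 23 root  root  4096 Dec  6 03:51 ..
drwxr-xr-x  2 agent agent 4096 Dec  6 03:51 pics
{'clock': 0.0, 'qpos': array([ 9.95030458e-01,  2.76602291e-01,  1.50615210e+00, -6.78676316e-06,
        1.36068734e+00, -1.21016746e-01]), 'qd': array([-6.72934820e-04,  4.64596861e-04, -4.23307246e-04, -3.67535554e-05,
       -1.06116919e-03, -7.02677594e-04]), 'effort': array([ 9.94136062e-04, -4.16775835e+01, -2.45807451e+01, -5.66317783e-05,
        1.08683127e-02, -6.93460692e-06]), 'position': array([0.25228437, 0.51610511, 0.23042799]), 'ee_rot': array([-0.68829152,  0.68952206, -0.15961674,  0.15917479]), 'contact_force': array([-0.33018516,  0.07390386, -0.22480081]), 'moment': array([-0.05680159, -0.00856971,  0.00388526]), 'width': 0.08572900769035494} 0.0187
side [[356.67148785   0.         253.56079296]
 [  0.         356.67148785 189.91819256]
 [  0.           0.           1.        ]] [[ 0.96482521 -0.26212058 -0.02012731]
 [-0.17983911 -0.60223551 -0.77779836]
 [ 0.19175557  0.75405914 -0.62819154]] [-0.55243827  0.11012637  1.23380975]
top [[448.02433887   0.         253.43517005]
 [  0.         448.02433887 196.03454128]
 [  0.           0.           1.        ]] [[-0.00790275 -0.99994819 -0.00641658]
 [-0.95222666  0.00948433 -0.30524488]
 [ 0.30528992  0.00369777 -0.95225227]] [-0.04056928  0.55073537  1.14533979]
```

View pics/side0.png

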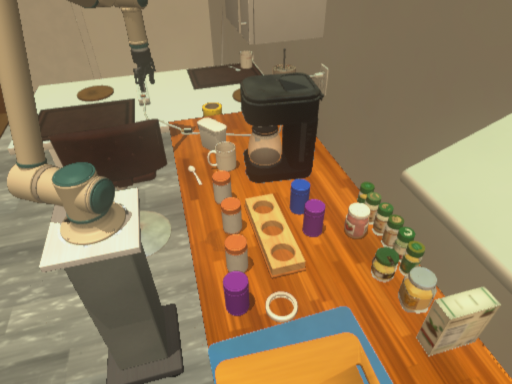

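View pics/top0.png

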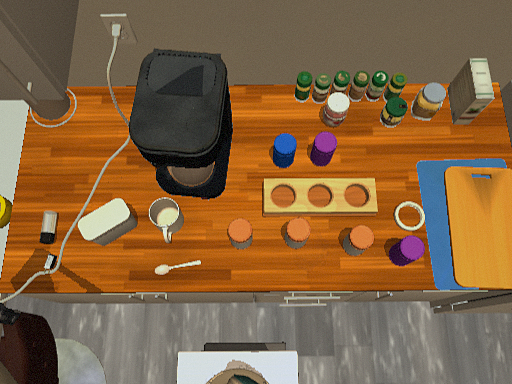

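The side view shows three white tins with copper lids, lids at about (222,178), (231,204) and (236,242). In the top view those lids are at (240,232), (298,231) and (360,238). The blue (285,150) and purple (323,148), (406,250) cylinders are decoys. The white jar with the pinkish lid at the spices (336,105) is a different shape. Next is a crop to confirm, then the measurements.

```bash
python3 - <<'E'
import cv2,numpy as np
t=cv2.imread("pics/top0.png"); s=cv2.imread("pics/side0.png")
a=cv2.resize(t[170:280,150:440],None,fx=2.7,fy=2.7,interpolation=cv2.INTER_CUBIC)
b=cv2.resize(s[150:290,180:330],None,fx=2,fy=2,interpolation=cv2.INTER_CUBIC)
c=np.zeros((a.shape[0]+b.shape[0],a.shape[1],3),np.uint8);c[:a.shape[0]]=a;c[a.shape[0]:,:b.shape[1]]=b
cv2.imwrite("pics/crop0.png",c); print(c.shape)
h=cv2.cvtColor(t,cv2.COLOR_BGR2HSV);hs=cv2.cvtColor(s,cv2.COLOR_BGR2HSV)
for p in[(240,228),(298,227),(360,234),(270,250),(330,235),(283,196),(300,205)]:print(p,h[p[1],p[0]],t[p[1],p[0]])
print()
for p in[(222,176),(231,203),(236,241),(210,240),(265,203),(275,230),(285,252)]:print(p,hs[p[1],p[0]],s[p[1],p[0]])
E
```

```text
(577, 783, 3)
(240, 228) [ 13 181 217] [ 63 128 217]
(298, 227) [ 14 184 219] [ 61 133 219]
(360, 234) [ 12 176 220] [ 68 131 220]
(270, 250) [ 15 245 182] [  7  97 182]
(330, 235) [ 15 242 191] [ 10 103 191]
(283, 196) [ 13 199 186] [ 41 105 186]
(300, 205) [ 27 119 217] [116 206 217]

(222, 176) [ 12 187 229] [ 61 127 229]
(231, 203) [ 12 188 228] [ 60 125 228]
(236, 241) [ 11 187 229] [ 61 125 229]
(210, 240) [ 13 206 172] [ 33  95 172]
(265, 203) [ 16 161 171] [ 63 119 171]
(275, 230) [ 13 192 198] [ 49 114 198]
(285, 252) [ 13 193 201] [ 49 115 201]
```

View pics/crop0.png

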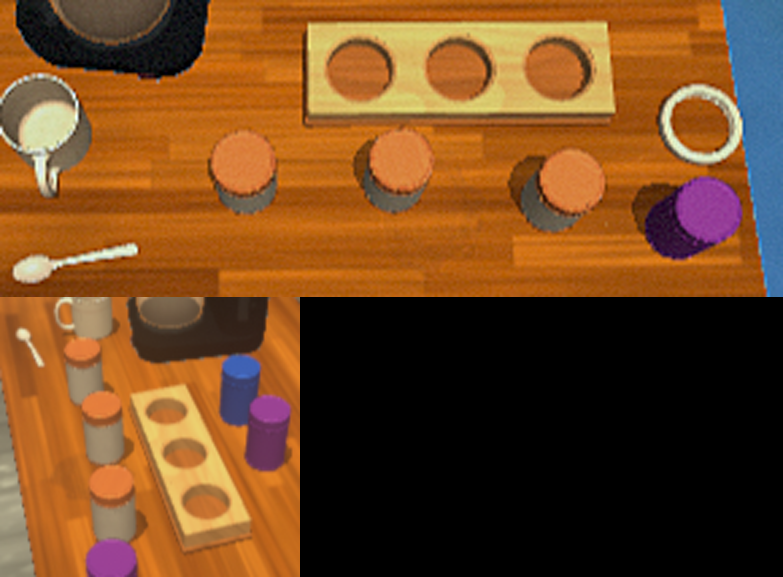

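The crop confirms three copper-lidded white tins (crop centres (243,162), (400,160), (571,181)) and empty block wells at (360,68), (459,68) and (558,68). Now the masks and triangulation.

```bash
cat > h.py <<'E'
import cv2,numpy as np
def ray(d,p):
    uv=cv2.undistortPoints(np.array([[p]],float),d["mtx"],None)[0,0]
    r=d["R"].T@np.array([uv[0],uv[1],1.]); return -d["R"].T@d["t"], r/np.linalg.norm(r)
def onz(d,p,z):
    c,r=ray(d,p); return c+r*(z-c[2])/r[2]
def tri(d1,p1,d2,p2):
    c1,r1=ray(d1,p1);c2,r2=ray(d2,p2)
    s=np.linalg.lstsq(np.c_[r1,-r2],c2-c1,rcond=None)[0]
    a,b=c1+s[0]*r1,c2+s[1]*r2
    return (a+b)/2,np.linalg.norm(a-b)
def blobs(img,roi,lo,hi,amin):
    x0,y0,x1,y1=roi
    m=cv2.inRange(cv2.cvtColor(img,cv2.COLOR_BGR2HSV),lo,hi); k=np.zeros_like(m);k[y0:y1,x0:x1]=m[y0:y1,x0:x1]
    k=cv2.morphologyEx(k,cv2.MORPH_OPEN,np.ones((3,3),np.uint8))
    c,_=cv2.findContours(k,cv2.RETR_EXTERNAL,cv2.CHAIN_APPROX_NONE)
    return k,[q for q in c if cv2.contourArea(q)>amin]
E
python3 - <<'E'
from h import *
T=dict(np.load("top0.npz"));S=dict(np.load("side0.npz"))
kt,ct=blobs(T["color"],(215,210,390,262),(8,140,200),(16,205,255),150)
ks,cs=blobs(S["color"],(205,165,255,262),(8,150,205),(16,205,255),80)
for n,k in(("t",kt),("s",ks)): cv2.imwrite(f"pics/m{n}.png",k)
et=sorted([cv2.fitEllipse(cv2.convexHull(c)) for c in ct],key=lambda e:e[0][0]); es=sorted([cv2.fitEllipse(cv2.convexHull(c)) for c in cs],key=lambda e:e[0][1])
print(et);print(es)
for e,f in zip(et,es):
    print("tri",tri(T,e[0],S,f[0]),"z112",onz(T,e[0],.112),onz(S,f[0],.112))
# block
kb,cb=blobs(T["color"],(250,170,390,225),(19,60,120),(35,170,255),500)
kw,cw=blobs(S["color"],(240,185,310,282),(19,60,120),(35,170,255),300)
for d,cc,n in((T,cb,"T"),(S,cw,"S")):
    for c in cc: 
        h=cv2.convexHull(c); print(n,cv2.contourArea(c),cv2.minAreaRect(h),cv2.approxPolyDP(h,4,True)[:,0].tolist())
cv2.imwrite("pics/mb.png",np.hstack([kb,kw,kt,ks])[:, :]) if 0 else cv2.imwrite("pics/mb.png",cv2.resize(np.vstack([np.hstack([kb,kw]),np.hstack([kt,ks])]),(800,600)))
E
```

```text
[((239.62107849121094, 229.18215942382812), (22.204906463623047, 22.594585418701172), 132.15170288085938), ((298.2897644042969, 228.59837341308594), (21.259336471557617, 23.19806671142578), 108.86707305908203), ((361.5973815917969, 236.410400390625), (21.30748176574707, 23.394773483276367), 109.96182250976562)]
[((220.46343994140625, 175.1990509033203), (10.281944274902344, 16.894922256469727), 88.46824645996094), ((230.55181884765625, 203.2159423828125), (12.200521469116211, 19.319421768188477), 82.15010833740234), ((235.27870178222656, 241.79769897460938), (16.26580238342285, 21.569150924682617), 83.58967590332031)]
tri (array([ 0.45221512, -0.00845744,  0.10937024]), np.float64(0.0011715979892455096)) z112 [ 0.45097875 -0.008582    0.112     ] [ 0.45232412 -0.01180104  0.112     ]
tri (array([ 0.45358378, -0.16294364,  0.10798038]), np.float64(0.0029549075766073444)) z112 [ 0.45109536 -0.16257827  0.112     ] [ 0.45433122 -0.16707975  0.112     ]
tri (array([ 0.43112097, -0.32779266,  0.1076577 ]), np.float64(0.002977065703222628)) z112 [ 0.42863595 -0.32675277  0.112     ] [ 0.43194235 -0.3314211   0.112     ]
T 2464.5 ((320.5, 194.5), (33.0, 113.0), 90.0) [[374, 178], [377, 211], [264, 210], [264, 179]]
S 896.5 ((274.2832946777344, 230.19740295410156), (78.69175720214844, 32.28157043457031), 67.89054870605469) [[247, 199], [273, 196], [303, 261], [272, 267]]
```

View pics/mb.png

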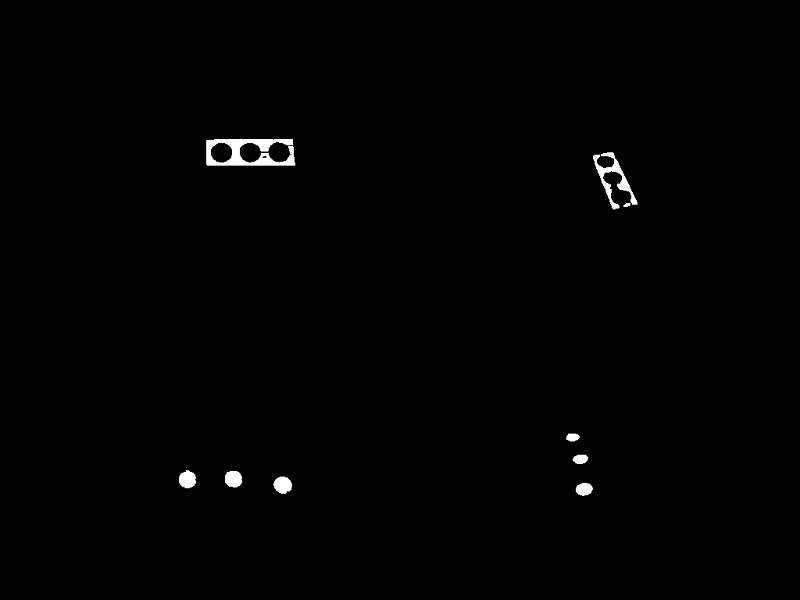

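```bash
python3 - <<'E'
from h import *
T=dict(np.load("top0.npz"));S=dict(np.load("side0.npz"))
def linefit(c,quad):
    # edge lines from contour points near each polygon side
    P=c[:,0].astype(float);L=[]
    for i in range(4):
        a,b=quad[i],quad[(i+1)%4];d=(b-a)/np.linalg.norm(b-a);n=np.array([-d[1],d[0]])
        s=(P-a)@d;e=np.abs((P-a)@n);m=(e<3)&(s>5)&(s<np.linalg.norm(b-a)-5)
        vx,vy,x,y=cv2.fitLine(P[m].astype(np.float32),cv2.DIST_HUBER,0,.01,.01)[:,0]; L.append(np.cross([x,y,1],[x+vx,y+vy,1]))
    out=[]
    for i in range(4):
        q=np.cross(L[i-1],L[i]);out.append(q[:2]/q[2])
    return np.array(out)
C={}
for d,n,roi,lo in((T,"T",(250,170,390,225),(18,50,110)),(S,"S",(240,185,310,282),(18,50,110))):
    k,cc=blobs(d["color"],roi,lo,(36,180,255),300)
    big=max(cc,key=cv2.contourArea);h=cv2.convexHull(big);q=cv2.approxPolyDP(h,4,True)[:,0].astype(float)
    print(n,q.tolist());co=linefit(big,q);w=np.array([onz(d,p,.042) for p in co]);C[n]=(co,w)
    print(co.round(1).tolist(),"\n",w.round(4).tolist(),w.mean(0).round(4))
    print("sides",np.linalg.norm(w-np.roll(w,-1,0),axis=1).round(4))
    cs,hi=cv2.findContours(k,cv2.RETR_CCOMP,cv2.CHAIN_APPROX_NONE)
    for c,hh in zip(cs,hi[0]):
        if hh[3]>=0 and cv2.contourArea(c)>100:
            e=cv2.fitEllipse(c);print("hole",np.round(e[0],1),np.round(e[1],1),onz(d,e[0],.042).round(4))
    im=cv2.resize(d["color"][roi[1]:roi[3],roi[0]:roi[2]],None,fx=5,fy=5,interpolation=cv2.INTER_CUBIC)
    for p in co: cv2.circle(im,tuple(int(round((p[i]+.5-roi[i])*5)) for i in(0,1)),4,(255,0,255),1)
    cv2.imwrite(f"pics/blk{n}.png",im)
E
```

```text
T [[374.0, 178.0], [377.0, 211.0], [264.0, 211.0], [264.0, 179.0]]
[[373.7, 178.0], [376.5, 211.0], [264.0, 211.0], [264.0, 178.0]] 
 [[0.6156, -0.3926, 0.042], [0.5167, -0.3916, 0.042], [0.5198, -0.0748, 0.042], [0.6188, -0.0762, 0.042]] [ 0.5678 -0.2338  0.042 ]
sides [0.0989 0.3169 0.099  0.3163]
hole [356.3 194.4] [25.3 29.3] [ 0.5664 -0.3386  0.042 ]
hole [319.7 194.9] [24.6 28.4] [ 0.566  -0.2344  0.042 ]
hole [283.2 195.1] [25.4 28. ] [ 0.5665 -0.1301  0.042 ]
S [[246.0, 199.0], [272.0, 194.0], [303.0, 261.0], [271.0, 266.0]]
[[244.9, 199.3], [271.6, 193.9], [304.3, 260.8], [271.5, 266.0]] 
 [[0.5203, -0.0809, 0.042], [0.6182, -0.0792, 0.042], [0.6176, -0.395, 0.042], [0.5214, -0.3868, 0.042]] [ 0.5693 -0.2355  0.042 ]
sides [0.0979 0.3158 0.0966 0.3059]
hole [262.6 206.7] [14.8 23.3] [ 0.5684 -0.1358  0.042 ]
```

View pics/blkT.png

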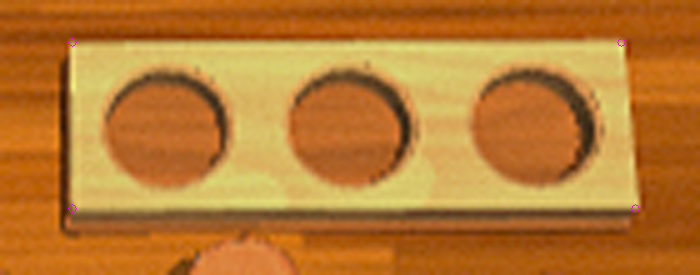

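View pics/blkS.png

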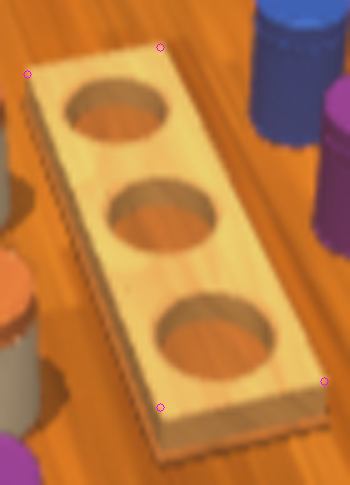

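```bash
cat >> h.py <<'E'
from scipy.spatial.transform import Rotation as Ro
def pose(s):
    q=s["ee_rot"]; return s["position"],Ro.from_quat([q[1],q[2],q[3],q[0]]).as_matrix()
def togo(s,target,jaw=None):
    """shift in tool cm to world target, turn rotvec (units 8deg) to point down with jaw axis (world xy angle deg)"""
    p,R=pose(s); d=R.T@(np.array(target)-p)*100
    out=[d.round(2)]
    if jaw is not None:
        best=None
        for k in(0,180):
            a=np.radians(jaw+k);z=np.array([np.cos(a),np.sin(a),0]);y=np.array([0,0,-1.]);x=np.cross(y,z)
            rv=Ro.from_matrix(R.T@np.c_[x,y,z]).as_rotvec(degrees=True)/8
            if best is None or np.linalg.norm(rv)<np.linalg.norm(best):best=rv
        out.append(best.round(2))
    return out
E
python3 - <<'E'
from h import *
from rig import get_state
s=get_state();p,R=pose(s);print(p,"\n",R.round(3))
print(togo(s,[.4516,-.0095,.20],0),togo(s,[.4516,-.0095,.20],90))
T=dict(np.load("top0.npz"));S=dict(np.load("side0.npz"))
for n,u in dict(mugbase=(165,228),mugtop=(165,212),spoon=(179,268),spoonend=(200,264),cmfront=(190,197),cmfrontL=(158,192),cmR=(228,190),blue=(285,165),purp=(322,165),purp2=(401,264)).items():print(n,onz(T,u,0).round(3))
print("cm top front edge z.34",onz(T,(160,165),.34).round(3),onz(T,(200,160),.34).round(3),onz(T,(228,60),.34).round(3))
print("blk h",[tri(T,a,S,b) for a,b in(((373.7,178),(304.3,260.8)),((376.5,211),(271.5,266)),((264,211),(244.9,199.3)),((264,178),(271.6,193.9)))])
E
```

```text
[0.25233057 0.51615003 0.23051485] 
 [[ 0.898 -0.001  0.439]
 [-0.439 -0.001  0.898]
 [-0.    -1.    -0.002]]
[array([ 40.99,   3.11, -38.46]), array([0.01, 7.99, 0.01])] [array([ 40.99,   3.11, -38.46]), array([ 0.01, -3.26, -0.  ])]
mugbase [0.484 0.211 0.   ]
mugtop [0.532 0.214 0.   ]
spoon [0.368 0.166 0.   ]
spoonend [0.378 0.107 0.   ]
cmfront [0.577 0.142 0.   ]
cmfrontL [0.593 0.237 0.   ]
cmR [0.597 0.03  0.   ]
blue [ 0.675 -0.141  0.   ]
purp [ 0.674 -0.253  0.   ]
purp2 [ 0.373 -0.458  0.   ]
cm top front edge z.34 [0.543 0.159 0.34 ] [0.554 0.071 0.34 ] [0.81  0.012 0.34 ]
blk h [(array([ 0.61760359, -0.3933325 ,  0.03940085]), np.float64(0.001990049023449038)), (array([ 0.51794915, -0.39046731,  0.04606771]), np.float64(0.004522816014231934)), (array([ 0.5214038 , -0.07486147,  0.03655754]), np.float64(6.262275650828729e-05)), (array([ 0.61952123, -0.07630013,  0.0393416 ]), np.float64(0.0005517335777304148))]
```

```bash
python3 -m jog '[0,2,0,-2,0,-0.2,0, 0,6,0.3,-5.5,0,-0.6,0, 0,10,0.6,-9.5,0,-1,0, 0,14,1,-13.5,0,-1.4,0, 0,18,1.4,-17,0,-1.8,0, 0,22,1.8,-21,0,-2.2,0, 0,26,2.2,-24.5,0,-2.5,0, 0,30,2.6,-28,0,-2.8,0, 0,34,3,-32,0,-3.1,0, 0,37.5,3,-35.3,0,-3.26,0, 0,40,3,-37.5,0,-3.26,0, 0,41,3,-38.46,0,-3.26,0]' 30; python3 - <<'E'
from h import *
from rig import get_state
s=get_state();p,R=pose(s);print(s["clock"],p,"\n",R.round(3),s["contact_force"],s["qpos"].round(2))
print(togo(s,[.4516,-.0095,.06],90))
E
```

```text
clock: 1.6
position: [0.4523, -0.0105, 0.201]
ee_rot: [0.707, -0.707, 0.001, -0.001]
contact_force: [-0.7, 0.4, -0.5]
width: 0.0857
1.6 [ 0.45231195 -0.01047105  0.20095955] 
 [[ 1.    -0.001  0.002]
 [-0.002  0.     1.   ]
 [-0.001 -1.     0.   ]] [-0.68530885  0.35596815 -0.48439487] [-0.18  0.11  1.8   0.    1.23 -1.75]
[array([-0.06, 14.1 ,  0.09]), array([-0.  , -0.01, -0.  ])]
```

```bash
python3 -m jog '[0,0,2,0,0,0,0, 0,0,5,0,0,0,0, 0,0,8,0.1,0,0,0, 0,0,10.5,0.1,0,0,0, 0,0,12.5,0.1,0,0,0, 0,0,13.6,0.1,0,0,0, 0,0,14.1,0.1,0,0,0, 0,0,14.1,0.1,0,0,0]'; python3 - <<'E'
from h import *
from rig import get_image,get_state
s=get_state();print(s["contact_force"],s["position"])
a=get_image("side")["color"];b=get_image("top")["color"]
c=np.hstack([cv2.resize(a[110:260,150:300],(400,400)),cv2.resize(b[150:300,165:315],(400,400))]);cv2.imwrite("pics/g1.png",c)
E
```

```text
clock: 2.6
position: [0.4521, -0.0078, 0.0605]
ee_rot: [0.707, -0.707, -0.0, 0.0]
contact_force: [0.1, -1.2, 0.3]
width: 0.0852
[ 0.1408256  -1.15475837  0.2934942 ] [ 0.45212966 -0.00782921  0.0604539 ]
```

View pics/g1.png

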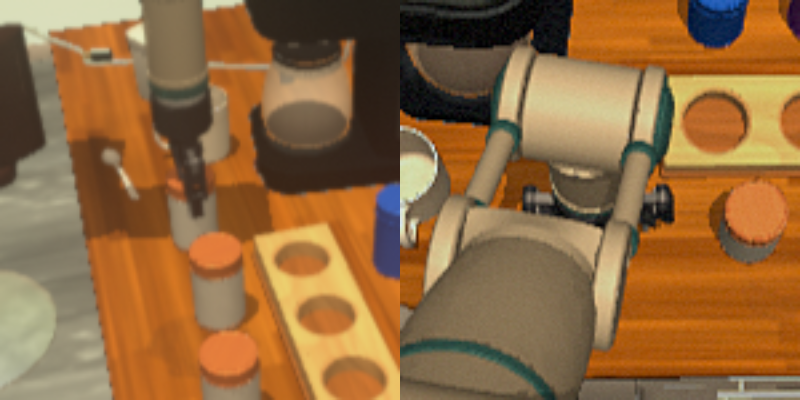

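Fingers straddle the first tin (side crop around (195,185)) with the wrist clear of the coffee maker. Next is the grip, then a lift to weigh it.

```bash
python3 -m jog '[120,0,0,0,0,0,0, 200,0,0,0,0,0,0, 255,0,0,0,0,0,0, 255,0,0,0,0,0,0, 255,0,0,0,0,0,0, 255,0,0,0,0,0,0, 255,0,0,0,0,0,0]' 35; python3 -c "
from rig import get_state
s=get_state();print(s['contact_force'],s['position'],s['qd'].round(3),s['moment'])"
```

```text
clock: 3.58
position: [0.4527, -0.0084, 0.0612]
ee_rot: [-0.707, 0.707, 0.001, 0.0]
contact_force: [-1.3, -1.0, 5.5]
width: 0.0635
[-1.29387389 -1.02785934  5.53941539] [ 0.45265463 -0.0084067   0.0611517 ] [-0.     0.001  0.003  0.001 -0.001  0.002] [-0.02448583  0.1251407   0.01734242]
```

```bash
python3 -m jog '[255,0,-0.5,0,0,0,0, 255,0,-2,0,0,0,0, 255,0,-4,0,0,0,0, 255,0,-6,0,0,0,0, 255,0,-7.5,0,0,0,0, 255,0,-8,0,0,0,0, 255,0,-8,0,0,0,0, 255,0,-8,0,0,0,0, 255,0,-8,0,0,0,0]'; python3 -c "
from rig import get_state
s=get_state();print(s['contact_force'],s['position'],s['effort'],s['moment'])"; python3 -m jog '[255,0,0,0,0,0,0]';python3 -m jog '[255,0,0,0,0,0,0]'
```

```text
clock: 4.7
position: [0.4515, -0.008, 0.1396]
ee_rot: [0.707, -0.707, 0.0, 0.001]
contact_force: [-0.4, 0.3, -2.8]
width: 0.0637
[-0.39719275  0.32433228 -2.81265047] [ 0.45151196 -0.00795059  0.13963666] [ 6.47729423e-03 -3.24590206e+01 -2.17231894e+01 -1.78350010e-04
  6.92202753e-03  2.05609098e-05] [ 0.01284493  0.03048948 -0.02429525]
clock: 4.82
position: [0.4518, -0.008, 0.1399]
ee_rot: [0.707, -0.707, 0.0, 0.0]
contact_force: [-0.3, -0.3, -1.8]
width: 0.064
clock: 4.95
position: [0.4519, -0.008, 0.1401]
ee_rot: [0.707, -0.707, -0.0, 0.0]
contact_force: [0.5, 0.4, -1.8]
width: 0.0636
```

Readings are about −1.8 to −2.8 N (roughly 0.2 kg) against a zero of about −0.3, so tin 1 is a started one. It goes in the near well at y≈−0.130, approached from above.

```bash
python3 -m jog '[255,0,-2,0,0,0,0, 255,0,-4,-1,0,0,0, 255,0,-5,-4,0,0,0, 255,1,-5,-7.5,0,0,0, 255,4,-5,-10.5,0,0,0, 255,8,-5,-12.2,0,0,0, 255,10.5,-5,-12.2,0,0,0, 255,11.5,-4,-12.2,0,0,0, 255,11.6,-1,-12.2,0,0,0, 255,11.6,1,-12.2,0,0,0, 255,11.6,1,-12.2,0,0,0]'; python3 - <<'E'
from h import *
from rig import get_image,get_state
s=get_state();print(s["contact_force"],s["position"])
A=get_image("side");B=get_image("top");np.savez("s2.npz",**A);np.savez("t2.npz",**B);a=A["color"];b=B["color"]
c=np.hstack([cv2.resize(a[110:260,190:340],(400,400),interpolation=cv2.INTER_CUBIC),cv2.resize(b[140:260,225:345],(400,400),interpolation=cv2.INTER_CUBIC)]);cv2.imwrite("pics/g2.png",c)
E
```

```text
clock: 6.32
position: [0.5655, -0.1289, 0.128]
ee_rot: [0.708, -0.706, 0.002, 0.002]
contact_force: [-0.3, 0.1, -3.1]
width: 0.0638
[-0.29759015  0.07327602 -3.10144746] [ 0.56545965 -0.12892017  0.12797458]
```

View pics/g2.png

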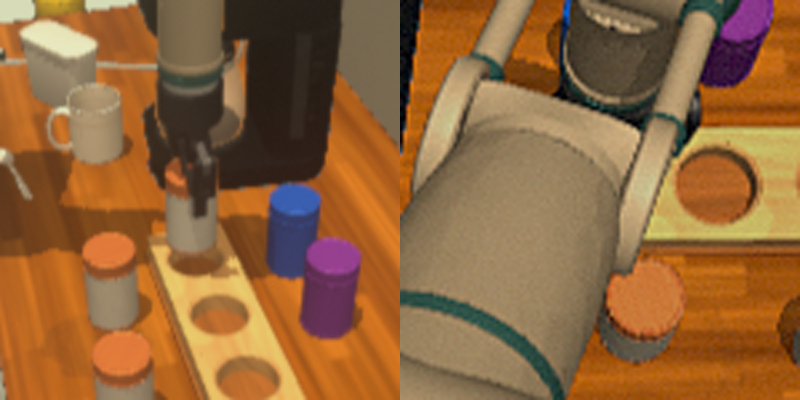

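```bash
python3 -m jog '[255,0,0.5,0,0,0,0, 255,0,1,0,0,0,0, 255,0,1,0,0,0,0]'; python3 - <<'E'
from h import *
from rig import get_image,get_state
s=get_state();print(s["position"]);
A=get_image("side");np.savez("s3.npz",**A);s=get_state();print(s["position"],s["contact_force"])
# predicted pixel of tin base / lid centres and well mouth centre
for X in([.5675,-.130,s["position"][2]-.06],[.5675,-.130,s["position"][2]+.052],[.5675,-.130,.042]):
    c=A["R"]@np.array(X)+A["t"];print((A["mtx"]@c/c[2])[:2].round(1))
cv2.imwrite("pics/g3.png",cv2.resize(A["color"][160:240,225:305],(800,800),interpolation=cv2.INTER_CUBIC)[:600])
E
```

```text
clock: 6.8
position: [0.5677, -0.1299, 0.1201]
ee_rot: [0.707, -0.707, 0.0, 0.0]
contact_force: [-0.4, -0.3, -1.9]
width: 0.0637
[ 0.56773013 -0.1298851   0.12006381]
[ 0.56796074 -0.12996379  0.1202792 ] [-0.63924424  0.06874568 -2.49582815]
[261.8 201.6]
[261.6 175. ]
[261.9 205.6]
```

View pics/g3.png

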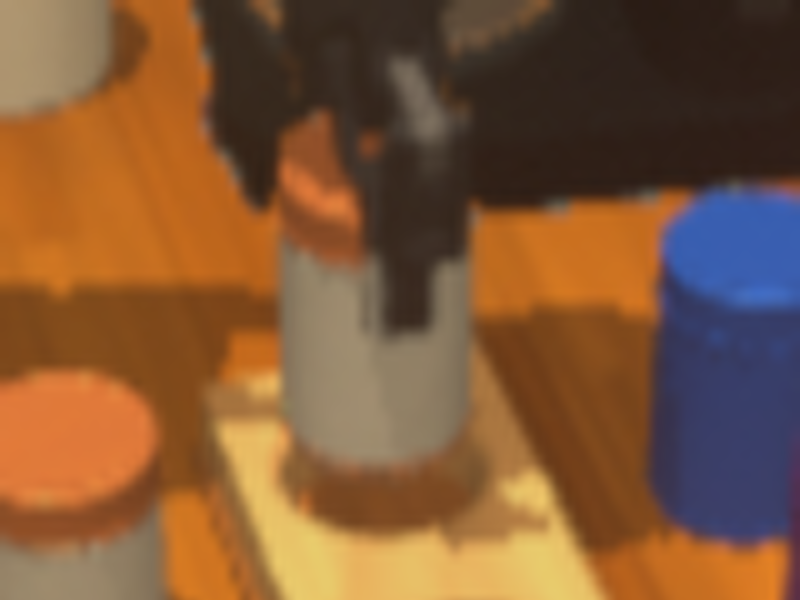

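The tin hangs over the well, perhaps 1 px (2 mm) left of centre in the side view. I'll nudge it slightly and lower in steps, watching the force.

```bash
python3 -m jog '[255,0.05,0.7,-0.1,0,0,0, 255,0.05,1.4,-0.1,0,0,0, 255,0.05,2,-0.1,0,0,0, 255,0.05,2.5,-0.1,0,0,0, 255,0.05,2.8,-0.1,0,0,0, 255,0.05,2.8,-0.1,0,0,0]';python3 -c "
from rig import get_state
s=get_state();print(s['contact_force'],s['position'],s['moment'])"
```

```text
clock: 7.6
position: [0.5684, -0.1309, 0.092]
ee_rot: [0.707, -0.707, -0.0, 0.0]
contact_force: [0.2, 0.5, -1.5]
width: 0.0634
[ 0.24656307  0.4869051  -1.5118957 ] [ 0.56842666 -0.13091903  0.09203438] [-0.01266863 -0.02510931 -0.03176515]
```

```bash
python3 -m jog '[255,0,0.6,0,0,0,0, 255,0,1.2,0,0,0,0, 255,0,1.6,0,0,0,0, 255,0,1.75,0,0,0,0, 255,0,1.85,0,0,0,0, 255,0,1.95,0,0,0,0]';python3 -c "
from rig import get_state
s=get_state();print(s['contact_force'],s['position'],s['moment'])"
```

```text
clock: 8.35
position: [0.5689, -0.1311, 0.0732]
ee_rot: [-0.707, 0.707, 0.0, 0.0]
contact_force: [-1.8, 0.3, 3.4]
width: 0.0635
[-1.79549069  0.27827738  3.39039474] [ 0.56885216 -0.13108642  0.07317912] [0.17019981 0.07582998 0.01831348]
```

On the floor (TCP 0.073, +3.4 N). Release and rise.

```bash
python3 -m jog '[150,0,0,0,0,0,0, 80,0,0,0,0,0,0, 0,0,0,0,0,0,0, 0,0,0,0,0,0,0, 0,0,0,0,0,0,0, 0,0,-2,0,0,0,0, 0,0,-5,0,0,0,0, 0,0,-8,0,0,0,0, 0,0,-11,0,0,0,0, 0,0,-12.5,0,0,0,0, 0,0,-12.5,0,0,0,0]'; python3 - <<'E'
from h import *
from rig import get_image,get_state
A=get_image("side");B=get_image("top");np.savez("s4.npz",**A);np.savez("t4.npz",**B);a=A["color"];b=B["color"]
s=get_state();print(s["contact_force"],s["position"])
print(togo(s,[.452,-.1635,.2],90),togo(s,[.4297,-.3275,.2],90))
c=np.hstack([cv2.resize(a[130:280,190:340],(400,400),interpolation=cv2.INTER_CUBIC),cv2.resize(b[140:290,225:375],(400,400),interpolation=cv2.INTER_CUBIC)]);cv2.imwrite("pics/g4.png",c)
E
```

```text
clock: 9.72
position: [0.569, -0.1311, 0.1986]
ee_rot: [-0.707, 0.707, 0.001, 0.001]
contact_force: [0.3, 0.3, 0.1]
width: 0.0851
[-0.36773366  0.27481644  0.50994189] [ 0.56786029 -0.13075766  0.1966766 ]
[array([-11.59,  -0.31,  -3.27]), array([-0.01,  0.  , -0.01])] [array([-13.82,  -0.32, -19.67]), array([-0.01,  0.  , -0.01])]
```

View pics/g4.png

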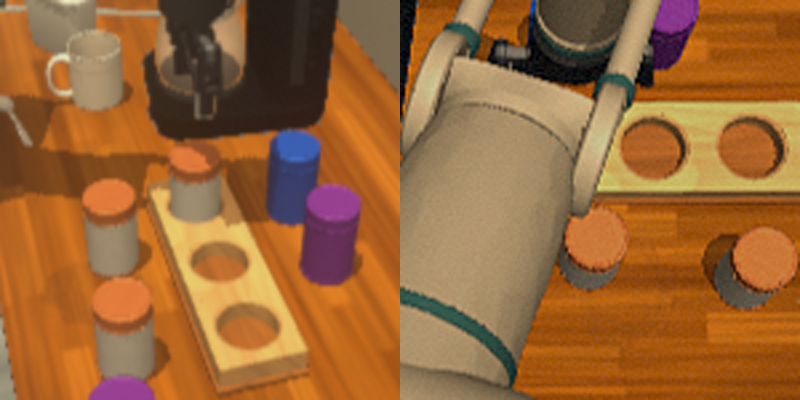

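Tin 1 (side crop (195,180)) stands upright and low in the first well. On to tin 2.

```bash
python3 -m jog '[0,-2,0,-0.5,0,0,0, 0,-6,0,-1.5,0,0,0, 0,-10,0,-3,0,0,0, 0,-11.5,0,-3.2,0,0,0, 0,-11.5,1,-3.2,0,0,0, 0,-11.5,4,-3.2,0,0,0, 0,-11.5,7,-3.2,0,0,0, 0,-11.5,10,-3.2,0,0,0, 0,-11.5,12,-3.2,0,0,0, 0,-11.5,13.3,-3.2,0,0,0, 0,-11.5,13.7,-3.2,0,0,0]'; python3 - <<'E'
from h import *
from rig import get_image,get_state
s=get_state();print(s["contact_force"],s["position"])
a=get_image("side")["color"]
cv2.imwrite("pics/g5.png",cv2.resize(a[160:280,190:310],(600,600),interpolation=cv2.INTER_CUBIC))
E
```

```text
clock: 11.2
position: [0.4539, -0.1626, 0.0596]
ee_rot: [0.707, -0.707, 0.0, 0.001]
contact_force: [-0.6, -0.9, -0.2]
width: 0.0853
[-0.56100726 -0.87139251 -0.23837391] [ 0.45385756 -0.16262785  0.05962972]
```

View pics/g5.png

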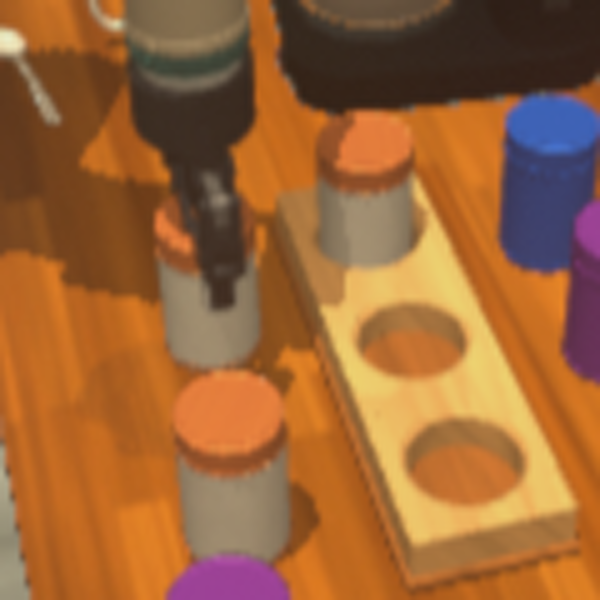

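Tin 2 is straddled (crop (215,280)). Grip, lift and weigh.

```bash
python3 -m jog '[120,0,0,0,0,0,0, 200,0,0,0,0,0,0, 255,0,0,0,0,0,0, 255,0,0,0,0,0,0, 255,0,0,0,0,0,0, 255,0,-0.5,0,0,0,0, 255,0,-2,0,0,0,0, 255,0,-4,0,0,0,0, 255,0,-6,0,0,0,0, 255,0,-7.5,0,0,0,0, 255,0,-8,0,0,0,0, 255,0,-8,0,0,0,0]' 35; for i in 1 2 3 4; do python3 -m jog '[255,0,0,0,0,0,0]'; done; python3 -c "
from rig import get_state
s=get_state();print(s['position'],s['effort'].round(2))"
```

```text
clock: 12.75
position: [0.4531, -0.1627, 0.1403]
ee_rot: [0.707, -0.707, 0.0, 0.0]
contact_force: [-0.8, -1.2, -4.2]
width: 0.0636
clock: 12.88
position: [0.4528, -0.1626, 0.1399]
ee_rot: [0.708, -0.707, 0.001, 0.001]
contact_force: [0.6, 0.5, -4.7]
width: 0.0636
clock: 13.0
position: [0.4531, -0.1628, 0.1401]
ee_rot: [0.707, -0.707, 0.0, 0.001]
contact_force: [-0.2, -0.0, -4.0]
width: 0.0633
clock: 13.12
position: [0.4534, -0.1629, 0.1404]
ee_rot: [0.707, -0.707, 0.0, 0.0]
contact_force: [0.2, -0.4, -4.3]
width: 0.0636
clock: 13.25
position: [0.4535, -0.163, 0.1406]
ee_rot: [0.707, -0.707, -0.0, 0.0]
contact_force: [-0.1, 0.1, -3.8]
width: 0.0636
[ 0.45347828 -0.16301276  0.14062119] [ -0.   -36.46 -22.85  -0.     0.     0.  ]
```

Readings average about −4.2 N, twice tin 1, so this is most likely the full one. I'll put it back exactly where it stood and heft tin 3.

```bash
python3 -m jog '[255,0,1,0,0,0,0, 255,0,3,0,0,0,0, 255,0,5,0,0,0,0, 255,0,6.5,0,0,0,0, 255,0,7.4,0,0,0,0, 255,0,7.8,0,0,0,0, 255,0,8,0,0,0,0, 255,0,8,0,0,0,0]'; python3 -c "
from rig import get_state
s=get_state();print(s['position'],s['contact_force'])"
```

```text
clock: 14.25
position: [0.4537, -0.163, 0.0619]
ee_rot: [-0.707, 0.707, 0.0, 0.0]
contact_force: [-3.0, 1.2, 4.4]
width: 0.0634
[ 0.4537309  -0.16303058  0.06185062] [-3.0314421   1.17584083  4.36498431]
```

```bash
python3 -m jog '[150,0,0,0,0,0,0, 80,0,0,0,0,0,0, 0,0,0,0,0,0,0, 0,0,0,0,0,0,0, 0,0,0,0,0,0,0, 0,0,-2,0,0,0,0, 0,0,-5,0,0,0,0, 0,0,-8,0,0,0,0, 0,0,-11,0,0,0,0, 0,-0.5,-12.5,-2,0,0,0, 0,-1,-12.5,-6,0,0,0, 0,-1.5,-12.5,-10,0,0,0]'; python3 - <<'E'
from h import *
from rig import get_image,get_state
A=get_image("side");np.savez("s6.npz",**A)
s=get_state();print(s["position"])
cv2.imwrite("pics/g6.png",cv2.resize(A["color"][140:280,190:330],(600,600),interpolation=cv2.INTER_CUBIC))
E
python3 -m jog '[0,-0.8,0,-5,0,0,0, 0,-0.9,0,-6.4,0,0,0, 0,-0.9,0,-6.4,0,0,0]'; python3 - <<'E'
from h import *
from rig import get_state
s=get_state();print(s["position"],togo(s,[.4300,-.3270,.06],90))
E
```

```text
clock: 15.75
position: [0.4387, -0.2641, 0.1862]
ee_rot: [-0.707, 0.707, 0.001, -0.0]
contact_force: [0.6, -0.1, 0.8]
width: 0.0853
[ 0.43865525 -0.26963268  0.18603733]
clock: 16.18
position: [0.4295, -0.3273, 0.1854]
ee_rot: [0.707, -0.707, 0.001, -0.0]
contact_force: [-0.2, 0.5, -0.9]
width: 0.0856
[ 0.42949227 -0.32733477  0.18535639] [array([ 0.05, 12.54,  0.02]), array([-0.01, -0.01, -0.  ])]
```

View pics/g6.png

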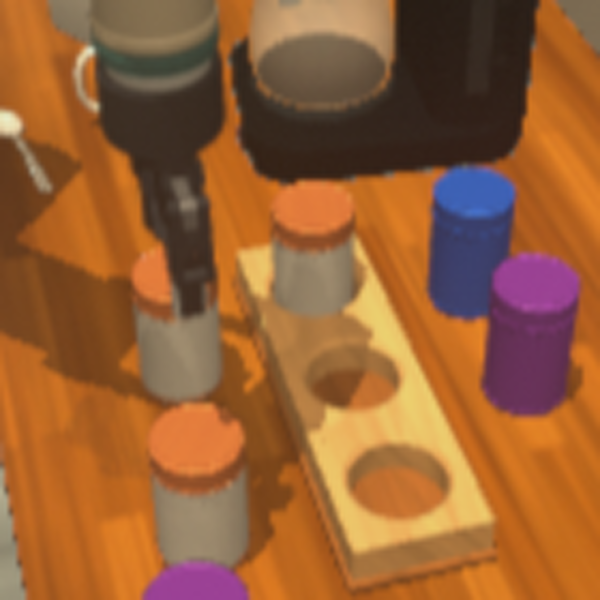

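Tin 2 stands upright where it was (crop (180,325)). The gripper is now above tin 3, so down, grip, lift and weigh.

```bash
python3 -m jog '[0,0,2,0,0,0,0, 0,0,5,0,0,0,0, 0,0,8,0,0,0,0, 0,0,10.5,0,0,0,0, 0,0,12,0,0,0,0, 0,0,12.5,0,0,0,0, 0,0,12.5,0,0,0,0]'; python3 -c "
from rig import get_state
s=get_state();print(s['position'],s['contact_force'])"; python3 -m jog '[120,0,0,0,0,0,0, 200,0,0,0,0,0,0, 255,0,0,0,0,0,0, 255,0,0,0,0,0,0, 255,0,0,0,0,0,0, 255,0,-0.5,0,0,0,0, 255,0,-2,0,0,0,0, 255,0,-4,0,0,0,0, 255,0,-6,0,0,0,0, 255,0,-7.5,0,0,0,0, 255,0,-8,0,0,0,0, 255,0,-8,0,0,0,0]' 35; for i in 1 2 3; do python3 -m jog '[255,0,0,0,0,0,0]'; done; python3 - <<'E'
from h import *
from rig import get_state
s=get_state();print(s["position"],togo(s,[.568,-.34,.19],90))
E
```

```text
clock: 17.05
position: [0.43, -0.3269, 0.0611]
ee_rot: [-0.707, 0.707, 0.0, -0.0]
contact_force: [-0.2, -0.6, -0.5]
width: 0.0853
[ 0.42997097 -0.32687757  0.06111635] [-0.22603773 -0.58124663 -0.48440258]
clock: 18.55
position: [0.4295, -0.327, 0.1409]
ee_rot: [0.707, -0.707, -0.0, 0.0]
contact_force: [0.3, 0.2, -2.7]
width: 0.0637
clock: 18.68
position: [0.4291, -0.3266, 0.14]
ee_rot: [0.708, -0.707, 0.0, 0.001]
contact_force: [0.3, -0.1, -2.8]
width: 0.064
clock: 18.8
position: [0.4293, -0.3267, 0.14]
ee_rot: [0.708, -0.707, 0.0, 0.001]
contact_force: [0.8, 0.6, -2.5]
width: 0.0636
clock: 18.92
position: [0.4294, -0.3269, 0.1403]
ee_rot: [0.707, -0.707, 0.0, 0.0]
contact_force: [-0.3, -0.3, -3.1]
width: 0.064
[ 0.42944089 -0.32685481  0.14031442] [array([13.85, -4.98, -1.32]), array([-0.01,  0.  , -0.  ])]
```

Tin 3 weighs about −2.8 N (others: −2.1, −4.2), so tin 2 is the full one. Tin 3 goes in the far well.

```bash
python3 -m jog '[255,1,-1,0,0,0,0, 255,3,-1.5,-0.2,0,0,0, 255,6,-1.5,-0.5,0,0,0, 255,9,-1.5,-0.8,0,0,0, 255,12,-1,-1.1,0,0,0, 255,13.4,0,-1.3,0,0,0, 255,13.85,1.2,-1.3,0,0,0, 255,13.85,2,-1.3,0,0,0, 255,13.85,2,-1.3,0,0,0, 255,13.85,2,-1.3,0,0,0]'; python3 - <<'E'
from h import *
from rig import get_image,get_state
s=get_state();print(s["position"])
A=get_image("side");s=get_state();print(s["position"],s["contact_force"])
cv2.imwrite("pics/g7.png",cv2.resize(A["color"][200:290,240:330],(600,600),interpolation=cv2.INTER_CUBIC))
E
```

```text
clock: 20.18
position: [0.5676, -0.3401, 0.1212]
ee_rot: [-0.707, 0.707, 0.0, 0.0]
contact_force: [-0.1, 0.2, -1.7]
width: 0.0636
[ 0.56761868 -0.34014155  0.1211763 ]
[ 0.56786808 -0.34025797  0.1214141 ] [ 1.06668576 -0.93700801 -2.22972754]
```

View pics/g7.png

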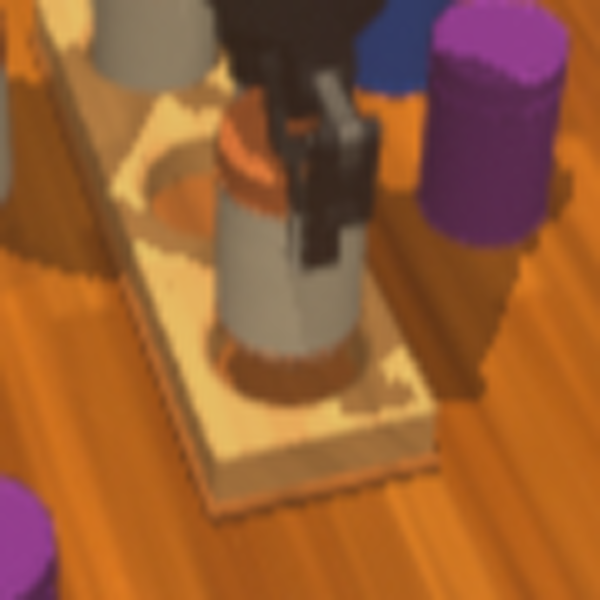

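Tin cols 215–365 are centred on the well mouth, 208–372, so I'll lower it.

```bash
python3 -m jog '[255,0,0.7,0,0,0,0, 255,0,1.4,0,0,0,0, 255,0,2,0,0,0,0, 255,0,2.5,0,0,0,0, 255,0,2.8,0,0,0,0, 255,0,2.8,0,0,0,0]';python3 -c "
from rig import get_state
s=get_state();print(s['contact_force'],s['position'],s['moment'])"
```

```text
clock: 20.98
position: [0.568, -0.3399, 0.0924]
ee_rot: [0.707, -0.707, -0.0, 0.0]
contact_force: [0.3, 0.2, -1.7]
width: 0.0636
[ 0.26409352  0.15416577 -1.67533865] [ 0.56802395 -0.33985909  0.0924299 ] [ 0.0411784  -0.01217963 -0.05129006]
```

```bash
python3 -m jog '[255,0,0.6,0,0,0,0, 255,0,1.2,0,0,0,0, 255,0,1.6,0,0,0,0, 255,0,1.75,0,0,0,0, 255,0,1.85,0,0,0,0, 255,0,1.98,0,0,0,0]';python3 -c "
from rig import get_state
s=get_state();print(s['contact_force'],s['position'],s['moment'])"
```

```text
clock: 21.72
position: [0.5685, -0.3401, 0.0742]
ee_rot: [-0.707, 0.707, 0.0, 0.0]
contact_force: [-2.5, 1.5, 7.3]
width: 0.0634
[-2.45503679  1.53453258  7.25340452] [ 0.56846935 -0.34010426  0.07415442] [0.48302265 0.22499496 0.06613501]
```

Seated on the floor (+7 N). Release, rise and check.

```bash
python3 -m jog '[150,0,0,0,0,0,0, 80,0,0,0,0,0,0, 0,0,0,0,0,0,0, 0,0,0,0,0,0,0, 0,0,0,0,0,0,0, 0,0,-2,0,0,0,0, 0,0,-5,0,0,0,0, 0,0,-8,0,0,0,0, 0,0,-11,0,0,0,0, 0,0,-12.5,0,0,0,0, 0,0,-12.5,0,0,0,0, 0,0,-12.5,0,0,0,0]'; python3 - <<'E'
from h import *
from rig import get_image,get_state
A=get_image("side");B=get_image("top");np.savez("s8.npz",**A);np.savez("t8.npz",**B);a=A["color"];b=B["color"]
s=get_state();print(s["contact_force"],s["position"])
print(togo(s,[.4533,-.163,.2],90))
c=np.hstack([cv2.resize(a[130:280,190:340],(400,400),interpolation=cv2.INTER_CUBIC),cv2.resize(b[140:290,245:395],(400,400),interpolation=cv2.INTER_CUBIC)]);cv2.imwrite("pics/g8.png",c)
E
```

```text
clock: 23.22
position: [0.5675, -0.3395, 0.1965]
ee_rot: [0.708, -0.707, 0.001, 0.001]
contact_force: [0.2, 0.7, 0.4]
width: 0.0852
[-0.12035789  0.1869478   0.96114223] [ 0.56746087 -0.33949524  0.19629448]
[array([-11.41,  -0.31,  17.65]), array([-0.01,  0.  , -0.02])]
```

View pics/g8.png

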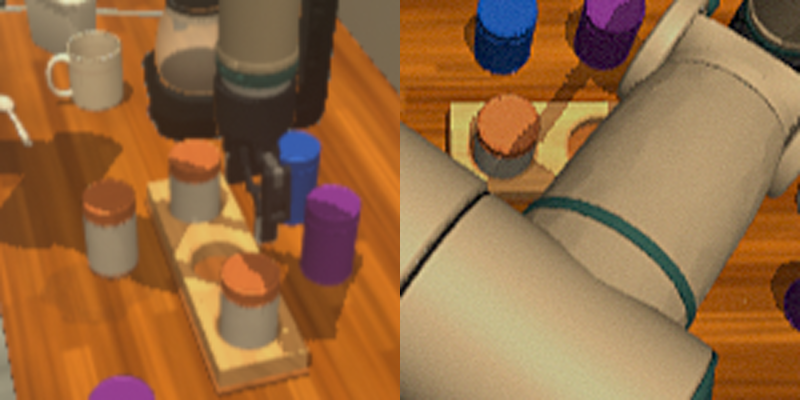

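Both light tins stand low and upright in the outer wells (crop (195,180), (248,300)). Back to tin 2, which has not moved.

```bash
python3 -m jog '[0,-1,0,1.5,0,0,0, 0,-3.5,0,5,0,0,0, 0,-6,0,9,0,0,0, 0,-8.5,0,13,0,0,0, 0,-10.5,0,16.3,0,0,0, 0,-11.4,0,17.65,0,0,0, 0,-11.4,1,17.65,0,0,0, 0,-11.4,4,17.65,0,0,0, 0,-11.4,8,17.65,0,0,0, 0,-11.4,11.5,17.65,0,0,0, 0,-11.4,13.2,17.65,0,0,0, 0,-11.4,13.6,17.65,0,0,0]'; python3 -m jog '[120,0,0,0,0,0,0, 200,0,0,0,0,0,0, 255,0,0,0,0,0,0, 255,0,0,0,0,0,0, 255,0,0,0,0,0,0, 255,0,0,0,0,0,0]' 40; python3 -c "
from rig import get_state
s=get_state();print(s['contact_force'],s['position'],s['moment'])"
```

```text
clock: 24.82
position: [0.4541, -0.1644, 0.0599]
ee_rot: [0.707, -0.707, 0.001, 0.001]
contact_force: [0.2, -0.4, -0.2]
width: 0.085
clock: 25.58
position: [0.4548, -0.164, 0.0625]
ee_rot: [-0.707, 0.708, 0.001, 0.0]
contact_force: [1.7, -1.1, 1.5]
width: 0.0635
[ 1.70533945 -1.13019765  1.52173806] [ 0.45483226 -0.16404365  0.06253229] [-0.3711755  -0.24063365  0.00645589]
```

```bash
python3 -m jog '[255,0,-0.5,0,0,0,0, 255,0,-2,0,0,0,0, 255,0,-4.5,0,0,0,0, 255,0,-7.5,0,0,0,0, 255,0,-10.5,0,0,0,0, 255,0,-13.5,0,0,0,0, 255,0,-16.5,0,0,0,0, 255,0,-18.8,0,0,0,0, 255,0,-19.8,0,0,0,0, 255,0,-20,0,0,0,0, 255,0,-20,0,0,0,0, 255,0,-20,0,0,0,0]'; for i in 1 2 3 4; do python3 -m jog '[255,0,0,0,0,0,0, 255,0,0,0,0,0,0]'; done; python3 - <<'E'
from h import *
from rig import get_image,get_state
A=get_image("side");B=get_image("top");np.savez("s9.npz",**A);np.savez("t9.npz",**B);a=A["color"];b=B["color"]
s=get_state();print(s["contact_force"],s["position"],s["qd"].round(4))
z=s["position"][2]-.0615; 
for X in([.454,-.164,z],[.454,-.164,z+.112]):
    c=A["R"]@np.array(X)+A["t"];print((A["mtx"]@c/c[2])[:2].round(1))
c=np.hstack([cv2.resize(a[80:280,150:350],(400,400),interpolation=cv2.INTER_CUBIC),cv2.resize(b[130:330,145:345],(400,400),interpolation=cv2.INTER_CUBIC)]);cv2.imwrite("pics/g9.png",c);cv2.imwrite("pics/s9.png",a)
E
```

```text
clock: 27.08
position: [0.4534, -0.1632, 0.2609]
ee_rot: [0.708, -0.707, 0.001, 0.001]
contact_force: [-0.2, 0.1, -4.3]
width: 0.0633
clock: 27.32
position: [0.4539, -0.1635, 0.2617]
ee_rot: [0.707, -0.707, 0.0, 0.0]
contact_force: [-0.2, -0.2, -4.7]
width: 0.0634
clock: 27.58
position: [0.4541, -0.1636, 0.262]
ee_rot: [0.707, -0.707, -0.0, 0.0]
contact_force: [-0.7, -0.6, -4.5]
width: 0.0636
clock: 27.82
position: [0.454, -0.1635, 0.262]
ee_rot: [0.707, -0.707, -0.0, 0.0]
contact_force: [-0.2, -0.1, -5.2]
width: 0.0637
clock: 28.08
position: [0.454, -0.1635, 0.262]
ee_rot: [0.707, -0.707, -0.0, 0.0]
contact_force: [-0.5, -0.2, -3.9]
width: 0.0637
[ 0.13497879  0.31923315 -4.69013356] [ 0.45404056 -0.16354211  0.26198021] [ 0.0026 -0.0006 -0.0014  0.0014 -0.0004 -0.001 ]
[228.4 180.4]
[225.9 148.7]
```

View pics/g9.png

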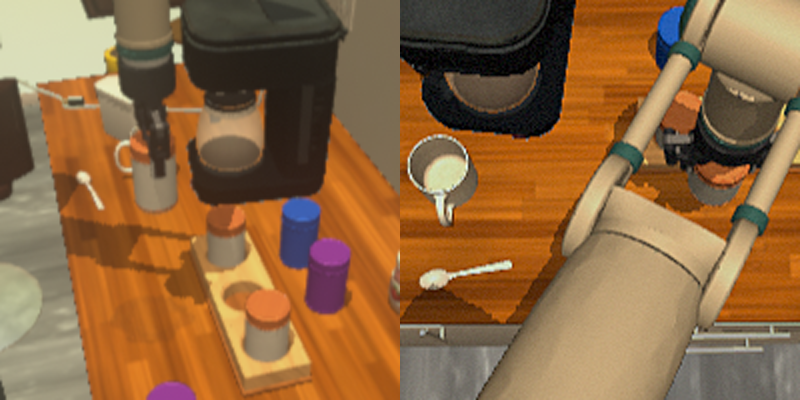

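View pics/s9.png

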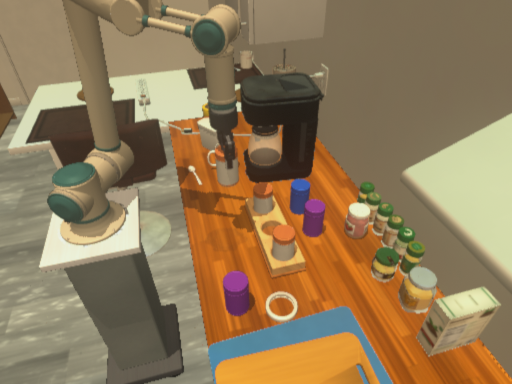

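```bash
python3 - <<'E'
from h import *
A=dict(np.load("s9.npz"))
k,cs=blobs(A["color"],(245,175,300,245),(5,140,170),(16,215,255),60)
for c in cs:
    if cv2.contourArea(c)<400:
        e=cv2.fitEllipse(cv2.convexHull(c));print(np.round(e[0],1),np.round(e[1],1),[onz(A,e[0],z).round(4).tolist() for z in(.124,.154)])
E
python3 -c "
from rig import sign_off
print(sign_off())"
```

```text
the job is handed in; nothing more can be done
None
```

The job is handed in at about 28 s on the robot's clock. The two started tins are in the outer wells of the block, and the full one is in the gripper, held up.

- **Weighing:** the lifted tins, numbered from the coffee-maker end of the row, read about 2.1 N, 4.2 N (4.6 N in the final hold) and 2.8 N. That makes the middle tin the full one. I put it back while I weighed and placed the others, then picked it up again.
- **Placing:** tins 1 and 3 touched the well floors with the gripper 12–13 mm higher than when it picked them up off the worktop, which matches the 12 mm well floor. The pictures show both upright and low in their wells.
- **Final hold:** the full tin's underside is about 20 cm above the worktop, with the tool vertical and joint speeds near zero.
- **Bystanders:** in the last pictures the mug, the tub and the teaspoon look where they were. The blue and purple tins were never touched.

**Checks that failed or disagreed:**
- The side camera put the lids 3–5 mm farther to the right (−y) than the top camera did. The gripped tins agreed with the top view.
- Triangulated lid heights came out at 108–109 mm instead of 112 mm, and block corners at 37–46 mm instead of 42 mm.
- Force readings were noisy by about 0.5 N. The full tin's first average of 4.2 N is just under the 4.4 N that 0.45 kg should give, but it is clearly the heaviest.
- My last check of the seated lids' height in the side image found no lid, and I signed off in the same step. Seating therefore rests on the release heights, the contact forces and the pictures.

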